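# Fetch the border block from behind the hand stamps

## Task

Move the three hand stamps out of the way from the storage rack into the aluminium tray, all three standing upright in it together, and only then fetch the long border block from behind them and lay it carved face up and lengthwise, centred on the dark rubber pad of the carving board; then put each stamp back upright on the same cork square of the rack that it came from, centred. Keep the stamps and the block from tipping over, and do not shift the jar or the tool cup.

Things in the scene. Friction and masses are not known exactly. Their poses are not given: they have to be found in the camera images.
- stamp_square: Hand stamp: square, 46 x 46 mm, wooden base 28 mm high with a plain round upright wooden handle, 22 mm in diameter, in the middle of it; 90 mm tall in all, about 0.12 kg. Grip it by the handle, from above. Starts upright on one of the rack's three cork squares, its sides parallel to the square's within about 6 degrees. Origin: centre of the underside, z up along the handle.
- stamp_round: Hand stamp: round, 48 mm in diameter, wooden base 28 mm high with a plain round upright wooden handle, 22 mm in diameter, in the middle of it; 90 mm tall in all, about 0.12 kg. Grip it by the handle, from above. Starts upright on one of the rack's three cork squares. Origin: centre of the underside, z up along the handle.
- stamp_oblong: Hand stamp: oblong, 50 mm (its x) by 26 mm (its y), wooden base 28 mm high with a plain round upright wooden handle, 22 mm in diameter, in the middle of it; 90 mm tall in all, about 0.12 kg. Grip it by the handle, from above. Starts upright on one of the rack's three cork squares, its long side along the rack's x within about 6 degrees. Origin: centre of the underside, z up along the handle.
- border_block: Flat wooden block, 150 mm (its x) by 44 mm (its y), 28 mm high, upper face carved with diamonds between two lines; about 0.15 kg. Starts on the rack right behind the stamps, its length along the rack's y; no finger fits in the gap of about 8 mm between stamps and block. Origin: centre of the underside, z up.
- rack: Fixed plywood rack, 170 mm deep (its x, away from the robot) by 220 mm wide (y), deck 10 mm above the table. Back lip 35 mm high, inner face at x = 79 mm (47 mm behind the block); end lips 22 mm high; front open. Three flush cork squares, 56 x 54 mm, centres at x = -45, y = -60, 0, 60 mm, each under a stamp; the block starts at x = 10, y = 0. Origin: centre of the underside, at table height.
- tray: Fixed shallow open aluminium tray, 230 mm (its x) by 100 mm (its y), rim 18 mm high, walls 4 mm, floor 4 mm thick; empty at the start. Left or right of the rack, its length roughly along the robot's forward direction. Origin: centre of the underside, at table height.
- board: Fixed carving board of dark wood, 210 mm (its x) by 110 mm (its y), top 16 mm above the table, with a flush dark rubber pad, 160 mm (x) by 54 mm (y), in the middle. A light batten across each end stands 10 mm above the top; 186 mm free between them. On the other side of the rack from the tray. Origin: centre of the underside, at table height.
- jar: Bystander: small closed amber jar with a black cap, 48 mm in diameter, 58 mm high, loose, between the robot and the rack. Leave it alone. Origin: centre of the underside.
- tool_cup: Bystander: steel cup, 64 mm in diameter and 90 mm high, with carving tools standing in it up to 158 mm high; loose, behind and right of the rack. Leave it alone. Origin: centre of the underside.
There are look-alikes about, which are no part of the job. Leave any red or turquoise look-alike of the stamp_square alone.

How it is judged:
On the way, in this order (a step that is already met when the one before it is completed fails the run):
1. all three stamps stand upright in the tray together (x of stamp_square in the frame of tray between -0.113 and 0.113 m and y of stamp_square in the frame of tray between -0.048 and 0.048 m and z of each of stamp_square, stamp_round, stamp_oblong in the frame of tray below 0.015 m and angle between each of stamp_square, stamp_round, stamp_oblong's own z axis and vertical below 0.15 rad and linear speed of each of stamp_square, stamp_round, stamp_oblong below 0.03 m/s and x of stamp_round in the frame of tray between -0.113 and 0.113 m and y of stamp_round in the frame of tray between -0.048 and 0.048 m and x of stamp_oblong in the frame of tray between -0.113 and 0.113 m and y of stamp_oblong in the frame of tray between -0.048 and 0.048 m), for 0.2 s.
2. the border block lies centred on the board's rubber pad, lengthwise (horizontal distance between border_block and board below 0.015 m and z of border_block in the frame of board below 0.022 m and angle between the x axis of border_block and the x axis of board, either way round below 0.17 rad and angle between border_block's own z axis and vertical below 0.08 rad and linear speed of border_block below 0.02 m/s and contact force between border_block and the fingers below 0.1 N), for 0.2 s.
At the end, for the whole second after the job is handed in: The border block lies flat, face up, on the board, its centre within 15 mm of the board's centre and its length within 0.17 rad of the board's; each stamp stands upright within 15 mm of where it stood at the start; all at rest (horizontal distance between border_block and board below 0.015 m and z of border_block in the frame of board below 0.022 m and angle between the x axis of border_block and the x axis of board, either way round below 0.17 rad and angle between border_block's own z axis and vertical below 0.08 rad and linear speed of each of border_block, stamp_square, stamp_round, stamp_oblong below 0.02 m/s and distance of each of stamp_square, stamp_round, stamp_oblong from where it was at the start of the episode below 0.015 m and angle between each of stamp_square, stamp_round, stamp_oblong's own z axis and vertical below 0.1 rad); the robot touches nothing.
It fails at once if a stamp or the block is tipped over (angle between any of stamp_square, stamp_round, stamp_oblong, border_block's own z axis and vertical above 0.6 rad).
It fails at once if the jar or the tool cup is shifted or tipped (distance of any of jar, tool_cup from where it was at the start of the episode above 0.02 m or angle between any of jar, tool_cup's own z axis and vertical above 0.4 rad).
It also fails if it takes over 133 s, if anything falls off the work surface, if the arm or the gripper's body presses on something with over 40 N, if the wrist force passes 120 N, or if a joint passes its speed limit or range.

## Robot

A 6-joint arm with a two-finger parallel gripper is mounted at the origin on the work surface. World frame = base frame: x ahead of the robot, y to its left, z up, the work surface at z = 0. Lengths are in m, angles in rad, forces in N, time in s.
With the tool pointing down it reaches from about 0.35 to 0.775 m from the base axis. Payload 7.3 kg.
Tool frame: the origin (TCP) lies at the very end of the fingers, on their centre line; the grasp point (between the pads) lies 19 mm behind it (pinch_z is the distance from the TCP to the grasp point, in m); z points along the fingers, y is the line along which they close (so a half turn about z gives the same grasp; the last joint's range is limited). The gripper opens to 92 mm and grips with 3 to 60 N. Pads are 19 mm wide; open, the fingers measure 130 mm over their backs; the gripper's body (75 mm by 190 mm) begins 47 mm behind the grasp point.
Start: joints at [-1.465, 0.342, 1.524, -0, 1.275, -0.146], TCP at [0.131, -0.508, 0.227] pointing down, gripper open.
Joint ranges: [-2.53, 2.53], [-0.77, 2.02], [0.04, 2.7], [-1, 4.14], [0.28, 2.66], [-3.11, 3.11]. Speed limits (rad/s): [2.57, 2.57, 3.14, 3.14, 3.14, 3.14].

## Interface

Orientations are given as [roll, pitch, yaw] about the fixed x, y, z axes, in that order (R = Rz(yaw) Ry(pitch) Rx(roll)).
In Python, from cell import * gives the robot as it stands.
- The arm moves only by the tool arm_command, never from a script. Its arguments are lists of equal length, an entry for each row: "fingers": the gripper command: -1 is fully open, 1 is shut, values between are in proportion; "travel": the shift along the tool's x, y, z in m, a list of three; "dr": the turn, a rotation vector about the tool's x, y, z in degrees, a list of three. In form: {"fingers": [fingers, ...], "travel": [[x, y, z], ...], "dr": [[wx, wy, wz], ...]}. A call has 1 to 8 rows; each row is the pose to reach, as a shift and turn from the pose commanded when the call began, along the tool's axes at that moment; what a row does not reach only later rows make up. A row lasts 1/12 s, in which the tool goes at most 41.7 mm and 7.16 degrees, less where a joint would pass 70% of its speed; a pose out of reach is approached as far as the arm can. A call with a gripper value outside its range is refused whole. The fingers move at their own pace and stop on an object; "squeeze" is the grip in N (left out, the last holds). Time passes only in rows, so rows that repeat a pose let the fingers close. It gives the time, the measured TCP pose, the force, the opening and the grip force at its end, in the units of the state.
- observe(): the state, without advancing time (a new reading comes with each control period).
- read_camera(name): name is "scene" or "top" or "wrist"; returns a dict with "color" (400x640x3 uint8, blue, green, red), "z_map" (400x640 float32, m along the optical axis (not along the pixel's ray), 0 where there is no reading), "fx", "fy", "cx", "cy" (pixels), "R" (3x3) and "t" (3): a world point X has camera coordinates R X + t. Camera axes: x right, y down, z forward; pixel columns grow to the right and rows downward; lengths in m; the calibration is good to about 2 mm. The wrist camera is an equidistant fisheye: a pixel r from the principal point sees the ray r / f radians off the axis. A picture is of the moment at which its call begins.
- hand_in(): hands the job in; it is judged then, once.
The state is a dict: "time": time; "qpos": joint angles; "qvel": joint speeds; "joint_efforts": joint torques, N m; "tool_pos": TCP position; "tool_rot": TCP orientation; "contact_force": force on the tool from outside, world axes, zero at the start; "torque": the same for the moment, N m; "opening": finger opening in m; "grip_force": force on a finger pad.
Only numpy, scipy, OpenCV 4.12 (cv2) and the standard library are available. Lean on these libraries where they do the work, as an engineer would, in place of code of your own. Each camera call takes 0.05 s, during which the arm holds its last target. There are 200 camera calls.

## Working session

There is one attempt and no reset: what is moved stays moved. The work goes in short steps, Python scripts to look and compute and a tool call to move; the robot and the scene stay as the last step left them, time stands still between calls to the robot, and variables do not carry over. Pictures are saved under pics/ and viewed, at most 14 in all, crops included, and the job is handed in when it is done.

Besides the shell and the picture viewer there is one more tool, called after "Emit:" as name(argument=value, ...) on one line, values as JSON. arm_command: Moves the arm, as the interface text tells. Its arguments: {"type":"object","properties":{"fingers":{"type":"array","items":{"type":"number"}},"travel":{"type":"array","items":{"type":"array","items":{"type":"number"}}},"dr":{"type":"array","items":{"type":"array","items":{"type":"number"}}},"squeeze":{"type":"number"}},"required":["fingers","travel","dr"]}

```bash
ls; mkdir -p pics; python3 - <<'E'
from cell import *
import cv2, numpy as np, pickle
s=observe(); print({k:np.round(v,3) for k,v in s.items()})
d={}
for n in ("scene","top","wrist"):
    c=read_camera(n); d[n]=c; cv2.imwrite(f"pics/{n}0.png",c["color"]); print(n,c["fx"],c["cx"],c["cy"],np.round(c["R"],3).tolist(),np.round(c["t"],3))
pickle.dump(d,open("cams0.pkl","wb"))
E
```

```text
pics
{'time': np.float64(0.0), 'qpos': array([-1.465,  0.343,  1.525, -0.   ,  1.275, -0.146]), 'qvel': array([-0.001,  0.002, -0.   , -0.001,  0.   ,  0.001]), 'joint_efforts': array([-1.0000e-03, -4.3125e+01, -2.4422e+01,  7.2000e-02,  5.6000e-02,
       -0.0000e+00]), 'tool_pos': array([ 0.131, -0.508,  0.226]), 'tool_rot': array([-3.14 , -0.   ,  0.252]), 'contact_force': array([0.328, 0.118, 0.212]), 'torque': array([-0.014, -0.011, -0.013]), 'grip_force': np.float64(0.0), 'opening': np.float64(0.092)}
scene 489.2010858503276 323.90536527635857 202.81408192982943 [[0.596, 0.803, 0.004], [0.696, -0.514, -0.502], [-0.401, 0.302, -0.865]] [-0.329 -0.388  1.463]
top 480.87979345868257 316.9789922992253 193.9155089914662 [[-0.01, -1.0, -0.021], [-0.994, 0.012, -0.108], [0.108, 0.02, -0.994]] [0.028 0.564 0.991]
wrist 309.70691628693146 317.9537462529136 200.84198523766594 [[0.249, -0.969, -0.001], [-0.927, -0.239, 0.291], [-0.282, -0.071, -0.957]] [-0.525 -0.036  0.39 ]
```

View pics/top0.png

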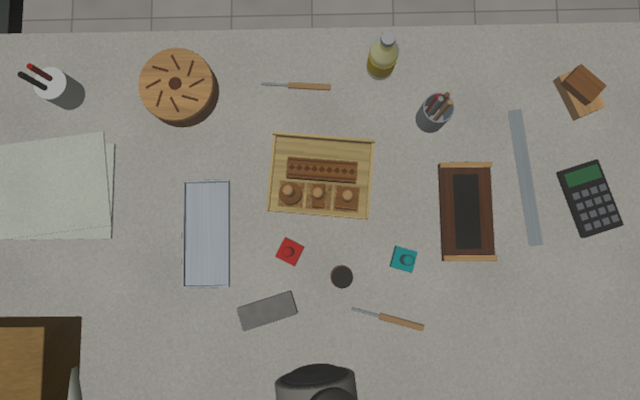

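View pics/scene0.png

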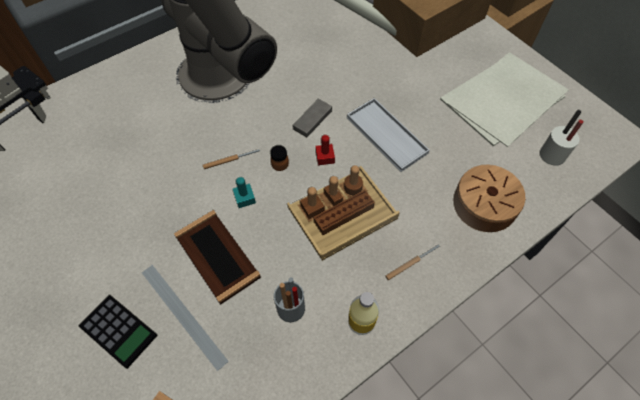

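The top view shows the rack at (321,177), with round (290,193), middle (318,195) and right (347,197) stamps. The tray is at (207,233), the board at (466,211), the jar at (342,276) and the cup at (435,110). The red (290,251) and turquoise (404,259) stamps are the look-alikes, off the rack. The square stamp that fits the description is the plain wooden one on the rack, which I'll confirm in one enlarged crop.

```bash
cat > h.py <<'E'
import numpy as np, cv2, pickle
def ray(c,px):
    px=np.atleast_2d(np.asarray(px,float)); d=np.c_[(px[:,0]-c["cx"])/c["fx"],(px[:,1]-c["cy"])/c["fy"],np.ones(len(px))]
    R=np.array(c["R"]);t=np.array(c["t"]); return -R.T@t, d@R
def plane(c,px,z):
    o,d=ray(c,px); return o+d*((z-o[2])/d[:,2])[:,None]
def cloud(c):
    v,u=np.mgrid[:400,:640]; o,d=ray(c,np.c_[u.ravel(),v.ravel()])
    return (o+d*c["z_map"].reshape(-1,1)).reshape(400,640,3)
def rect(p):  # min-area rect of world xy points: centre, long, short, yaw of long side
    (cx,cy),(w,h),a=cv2.minAreaRect((np.asarray(p)[:,:2]*1000).astype(np.float32))
    if w<h: w,h,a=h,w,a+90
    a=(a+90)%180-90
    return np.round([cx,cy,w,h,a],1)
E
python3 - <<'E'
from h import *
d=pickle.load(open("cams0.pkl","rb")); c=d["top"]; im=c["color"]; P=cloud(c)
hsv=cv2.cvtColor(im,cv2.COLOR_BGR2HSV)
for n,(u,v) in dict(table=(400,300),tray=(207,233),board=(466,211),pad=(466,205),rack=(300,150),blk=(321,168),round=(290,190),obl=(318,194),sq=(347,196),jar=(342,276),cup=(428,118)).items(): print(n,np.round(P[v,u],4),hsv[v,u])
crop=im[120:230,255:385]; sc=d["scene"]["color"][155:260,280:410]
cv2.imwrite("pics/crop.png",np.vstack([cv2.resize(crop,(600,508//2*2-210),interpolation=3),cv2.resize(sc,(600,300),interpolation=3)]))
E
```

```text
table [ 0.3386 -0.1517  0.0007] [ 20  15 150]
tray [0.485  0.2627 0.0035] [103  15 158]
board [ 0.5255 -0.2941  0.0195] [18 27 48]
pad [ 0.5383 -0.2945  0.0198] [30 16 48]
rack [0.6637 0.0589 0.0121] [ 21  96 148]
blk [0.6191 0.0131 0.038 ] [ 11 124  82]
round [0.5656 0.0744 0.0999] [ 17 114 150]
obl [0.5568 0.0189 0.1008] [ 17 116 154]
sq [ 0.5522 -0.0384  0.1   ] [ 17 117 152]
jar [ 0.3938 -0.0273  0.0614] [10 13 57]
cup [ 0.7099 -0.2051  0.0913] [ 90  11 111]
```

View pics/crop.png

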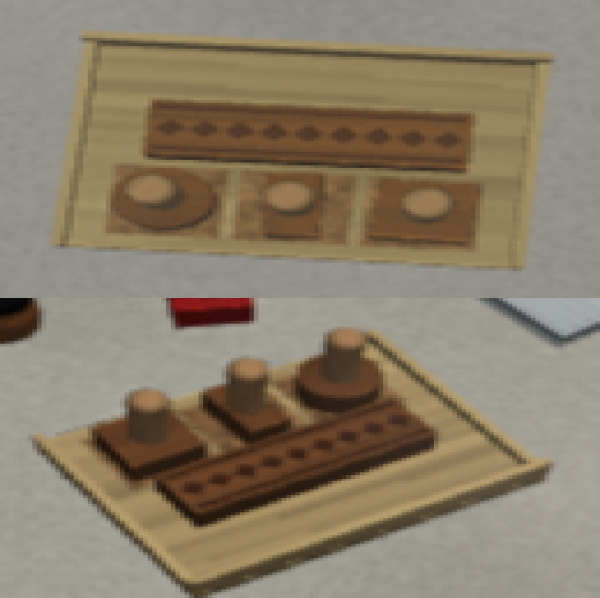

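The crop confirms it: round on the left (+y), oblong in the middle, square on the right. All three are plain wood on the cork squares, with the carved block behind them.

```bash
python3 - <<'E'
from h import *
d=pickle.load(open("cams0.pkl","rb")); c=d["top"]; im=c["color"]; P=cloud(c); X,Y,Z=P[...,0],P[...,1],P[...,2]
hsv=cv2.cvtColor(im,cv2.COLOR_BGR2HSV); H,S,V=[hsv[...,i].astype(int) for i in range(3)]
def roi(x0,x1,y0,y1): return (X>x0)&(X<x1)&(Y>y0)&(Y<y1)
def px(m): v,u=np.nonzero(m); return np.c_[u,v]
def big(m):
    n,l,st,ct=cv2.connectedComponentsWithStats(m.astype(np.uint8)); i=1+np.argmax(st[1:,4]); return l==i
R=roi(.45,.75,-.12,.16)
n,l,st,ct=cv2.connectedComponentsWithStats((R&(Z>.09)).astype(np.uint8))
for i in range(1,n):
    if st[i,4]>15: p=plane(c,px(l==i),.1); print("handle",np.round(p.mean(0),4),rect(p),st[i,4])
m=big(R&(S>60)); print("rack deck z.01",rect(plane(c,px(m),.02)))
m=big(R&(Z>.030)&(Z<.048)&(X>.585)&(V<115)); print("block",rect(plane(c,px(m),.038)),px(m).mean(0))
m=big(roi(.3,.7,-.42,-.2)&(S>50)|(roi(.3,.7,-.42,-.2)&(V<80))); print("board",rect(plane(c,px(m),.018)))
m=big(roi(.4,.65,-.36,-.24)&(V<60)&(S<22)); print("pad",m.sum(),rect(plane(c,px(m),.016)))
# batten by brightness
m=roi(.3,.7,-.40,-.2)&(V>110)&(S>70); 
n,l,st,ct=cv2.connectedComponentsWithStats(m.astype(np.uint8))
for i in range(1,n):
    if st[i,4]>30: print("batten",rect(plane(c,px(l==i),.026)))
m=big(roi(.3,.7,.18,.36)&(H>95)&(H<115)); print("tray",rect(plane(c,px(m),.011)))
m=big(roi(.36,.45,-.08,.03)&(Z>.045));p=plane(c,px(m),.058);print("jar",rect(p))
m=big(roi(.6,.85,-.3,-.12)&(Z>.07));p=P[m];print("cup",rect(p),p[:,2].max())
for a,b in(((.4,.5,.02,.12)),((.38,.5,-.25,-.1))) if 0 else ((0,0),): pass
for nm,m in (("red",(V>80)&(S>180)),("turq",(H>80)&(H<100)&(S>120))):
    m=m&roi(.35,.55,-.25,.15);p=P[big(m)];print(nm,rect(p),p[:,2].max())
E
```

```text
handle [0.5675 0.0801 0.1   ] [ 5.676e+02  8.030e+01  2.010e+01  1.990e+01 -2.000e-01] 99
handle [0.5618 0.0207 0.1   ] [561.9  20.8  21.9  19.8  -0.6] 102
handle [ 0.556  -0.0384  0.1   ] [556.2 -38.5  19.9  19.8  -0.7] 100
rack deck z.01 [608.2  15.7 220.8 174.2  84.4]
block [616.1  12.7 147.7  43.4  84.8] [319.85214348 169.15223097]
board [ 5.272e+02 -2.956e+02  2.115e+02  1.146e+02  2.000e-01]
pad 1179 [ 526.4 -296.3  154.5   51.2    0. ]
batten [ 624.5 -295.4  108.5   10.8   89.2]
batten [ 427.6 -296.2  108.2   10.4   89.5]
tray [485.2 264.1 230.2 101.9   0.6]
jar [391.7 -25.4  40.6  40.   89.5]
cup [ 732.7 -225.1   63.3   61.8  -45.3] 0.15981347445246064
red [449.1  58.5  16.9   7.8   6.4] 0.03266371476379293
turq [445.4 -90.9 183.1  43.3  73.6] 1.0464055568586894
```

```bash
cat > go.py <<'E'
import sys,numpy as np
from cell import *
from scipy.spatial.transform import Rotation as R
s=observe(); Rc=R.from_euler("xyz",s["tool_rot"]); x,y,z,yaw=map(float,sys.argv[1:5])
d=Rc.inv().apply(np.array([x,y,z])-s["tool_pos"]); w=(Rc.inv()*R.from_euler("xyz",[180,0,yaw],degrees=True)).as_rotvec(degrees=True)
print("t",round(float(s["time"]),2),"travel",np.round(d,4),"dr",np.round(w,2),"pos",np.round(s["tool_pos"],4),"yaw",np.round(np.degrees(s["tool_rot"][2]),2))
E
python3 go.py .5675 .080 .226 84.5
```

```text
t 0.15 travel [ 0.5695 -0.4608  0.0008] dr [-5.000e-02 -5.000e-02 -7.007e+01] pos [ 0.1308 -0.5082  0.2262] yaw 14.43
```

Emit:
arm_command(fingers=[-1,-1,-1,-1,-1,-1,-1,-1], travel=[[0.015,-0.012,0],[0.045,-0.036,0],[0.075,-0.06,0],[0.105,-0.085,0],[0.135,-0.11,0],[0.165,-0.134,0],[0.195,-0.158,0],[0.225,-0.182,0]], dr=[[0,0,-3],[0,0,-7],[0,0,-11],[0,0,-15],[0,0,-19],[0,0,-23],[0,0,-27],[0,0,-30]], squeeze=30)

```text
time: 0.82
tool_pos: [0.304, -0.2744, 0.2267]
tool_rot: [3.142, -0.0, 0.778]
contact_force: [1.0, -0.5, 0.1]
opening: 0.0921
grip_force: 0.0
```

```bash
python3 go.py .5675 .080 .2 84.5
```

```text
t 0.82 travel [ 0.4365 -0.0673  0.0267] dr [  0.   -0.  -39.9] pos [ 0.304  -0.2744  0.2267] yaw 44.6
```

Emit:
arm_command(fingers=[-1,-1,-1,-1,-1,-1,-1,-1], travel=[[0.035,-0.005,0],[0.07,-0.01,0],[0.105,-0.016,0],[0.14,-0.021,0],[0.175,-0.027,0],[0.21,-0.032,0],[0.245,-0.038,0],[0.28,-0.043,0]], dr=[[0,0,-5],[0,0,-10],[0,0,-15],[0,0,-20],[0,0,-25],[0,0,-30],[0,0,-35],[0,0,-40]])

```text
time: 1.48
tool_pos: [0.4738, -0.0476, 0.2266]
tool_rot: [-3.141, 0.0, 1.478]
contact_force: [1.1, -1.4, 0.8]
opening: 0.0918
grip_force: 0.0
```

```bash
python3 go.py .5675 .080 .16 84.5
```

```text
t 1.48 travel [0.1358 0.0815 0.0666] dr [-0.01  0.01  0.19] pos [ 0.4738 -0.0476  0.2266] yaw 84.69
```

Emit:
arm_command(fingers=[-0.5,-0.5,-0.5,-0.5,-0.5,-0.5,-0.5], travel=[[0.027,0.016,0.013],[0.054,0.032,0.026],[0.081,0.049,0.04],[0.109,0.065,0.053],[0.136,0.0815,0.066],[0.136,0.0815,0.066],[0.136,0.0815,0.066]], dr=[[0,0,0],[0,0,0],[0,0,0.2],[0,0,0.2],[0,0,0.2],[0,0,0.2],[0,0,0.2]])

```text
time: 2.07
tool_pos: [0.5672, 0.0792, 0.159]
tool_rot: [-3.139, 0.001, 1.473]
contact_force: [0.5, -0.3, -0.1]
opening: 0.0688
grip_force: 0.0
```

```bash
python3 go.py .5675 .080 .058 84.5; python3 - <<'E'
from cell import *
import cv2,pickle
c=read_camera("wrist"); pickle.dump(c,open("w1.pkl","wb")); cv2.imwrite("pics/w1.png",c["color"])
E
```

```text
t 2.07 travel [0.0008 0.0005 0.101 ] dr [-0.17  0.03 -0.13] pos [0.5672 0.0792 0.159 ] yaw 84.37
```

View pics/w1.png

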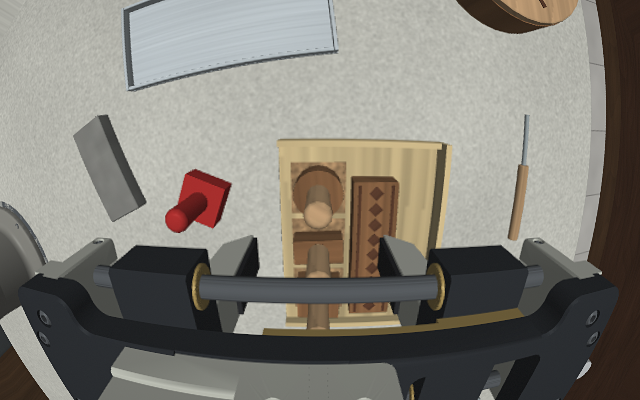

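The wrist view shows the round handle top at (318,213), midway between the finger pads at (245,265) and (395,265). I'll check its position by ray.

```bash
cat >> h.py <<'E'
def fplane(c,px,z):
    px=np.atleast_2d(np.asarray(px,float)); p=(px-[c["cx"],c["cy"]])/c["fx"]; r=np.linalg.norm(p,axis=1)
    d=np.c_[p*(np.sin(r)/np.maximum(r,1e-9))[:,None],np.cos(r)]@np.array(c["R"]); o=-np.array(c["R"]).T@np.array(c["t"])
    return o+d*((z-o[2])/d[:,2])[:,None]
E
python3 - <<'E'
from h import *
c=pickle.load(open("w1.pkl","rb")); print(fplane(c,[(318,213),(351,178),(398,180)],.1)[0], fplane(c,[(351,178),(398,180)],.038))
E
```

```text
[0.56808235 0.08265019 0.1       ] [[0.59947301 0.09214428 0.038     ]
 [0.64395398 0.0862517  0.038     ]]
```

Emit:
arm_command(fingers=[-0.5,-0.5,-0.5,-0.5,-0.5], travel=[[0.001,0.0005,0.025],[0.002,0.0005,0.05],[0.002,0.0005,0.075],[0.002,0.0005,0.101],[0.002,0.0005,0.101]], dr=[[0,0,0],[0,0,0],[0,0,0],[0,0,0],[0,0,0]])

```text
time: 2.53
tool_pos: [0.565, 0.0786, 0.0561]
tool_rot: [-3.134, 0.001, 1.468]
contact_force: [-0.7, -0.3, -0.6]
opening: 0.0686
grip_force: 0.0
```

Emit:
arm_command(fingers=[0.2,0.6,1,1,1,1,1,1], travel=[[0,0,0],[0,0,0],[0,0,0],[0,0,0],[0,0,0],[0,0,0],[0,0,0],[0,0,0]], dr=[[0,0,0],[0,0,0],[0,0,0],[0,0,0],[0,0,0],[0,0,0],[0,0,0],[0,0,0]], squeeze=25)

```text
time: 3.2
tool_pos: [0.5682, 0.08, 0.0598]
tool_rot: [3.142, 0.0, 1.47]
contact_force: [-0.6, 0.6, -0.7]
opening: 0.0219
grip_force: 25.0
```

Emit:
arm_command(fingers=[1,1,1,1,1,1,1,1], travel=[[0,0,-0.02],[0,0,-0.05],[0,0,-0.085],[0.015,-0.002,-0.11],[0.045,-0.005,-0.115],[0.08,-0.01,-0.115],[0.115,-0.014,-0.115],[0.145,-0.018,-0.115]], dr=[[0,0,0],[0,0,0],[0,0,0],[0,0,0],[0,0,0],[0,0,0],[0,0,0],[0,0,0]])

```text
time: 3.87
tool_pos: [0.5646, 0.228, 0.1748]
tool_rot: [3.142, -0.0, 1.47]
contact_force: [-0.4, 0.7, -0.9]
opening: 0.0222
grip_force: 25.0
```

```bash
python3 go.py .565 .264 .0555 84.5
```

```text
t 3.87 travel [ 0.0358 -0.0032  0.1193] dr [ 0.01 -0.02 -0.27] pos [0.5646 0.228  0.1748] yaw 84.23
```

Emit:
arm_command(fingers=[1,1,1,1,1,1,1,1], travel=[[0.018,-0.0015,0.01],[0.036,-0.003,0.035],[0.036,-0.003,0.065],[0.036,-0.003,0.09],[0.036,-0.003,0.107],[0.036,-0.003,0.115],[0.036,-0.003,0.12],[0.036,-0.003,0.12]], dr=[[0,0,0],[0,0,0],[0,0,0],[0,0,0],[0,0,0],[0,0,0],[0,0,0],[0,0,0]])

```text
time: 4.53
tool_pos: [0.5654, 0.2622, 0.0548]
tool_rot: [-3.141, 0.0, 1.47]
contact_force: [-0.0, -0.2, -1.9]
opening: 0.0218
grip_force: 25.0
```

Emit:
arm_command(fingers=[1,1,0.3,-0.2,-0.2,-0.2], travel=[[0,0,0],[0,0,0],[0,0,0],[0,0,0],[0,0,0],[0,0,0]], dr=[[0,0,0],[0,0,0],[0,0,0],[0,0,0],[0,0,0],[0,0,0]])

```text
time: 5.03
tool_pos: [0.5658, 0.2621, 0.055]
tool_rot: [3.141, -0.0, 1.47]
contact_force: [-0.4, -0.1, -0.3]
opening: 0.0442
grip_force: 0.0
```

Emit:
arm_command(fingers=[-0.2,-0.2,-0.2,-0.2,-0.2,-0.3,-0.3,-0.3], travel=[[0,0,-0.04],[0,0,-0.08],[-0.02,0.002,-0.11],[-0.06,0.005,-0.11],[-0.1,0.008,-0.11],[-0.14,0.012,-0.11],[-0.18,0.015,-0.11],[-0.21,0.018,-0.11]], dr=[[0,0,0],[0,0,0],[0,0,0],[0,0,0],[0,0,0],[0,0,0],[0,0,0],[0,0,0]])

```text
time: 5.7
tool_pos: [0.562, 0.0486, 0.1651]
tool_rot: [3.141, 0.001, 1.469]
contact_force: [1.7, 0.3, -0.2]
opening: 0.0594
grip_force: 0.0
```

```bash
python3 go.py .562 .0215 .0595 84.5
```

```text
t 5.7 travel [-0.0269  0.0027  0.1056] dr [ 0.03  0.04 -0.32] pos [0.562  0.0486 0.1651] yaw 84.18
```

Emit:
arm_command(fingers=[-0.4,-0.4,-0.4,-0.4,-0.4,-0.4,-0.4], travel=[[-0.014,0.001,0],[-0.027,0.0025,0.01],[-0.027,0.0025,0.04],[-0.027,0.0025,0.07],[-0.027,0.0025,0.095],[-0.027,0.0025,0.1055],[-0.027,0.0025,0.1055]], dr=[[0,0,0],[0,0,0],[0,0,0],[0,0,0],[0,0,0],[0,0,0],[0,0,0]])

```text
time: 6.28
tool_pos: [0.5602, 0.0248, 0.0562]
tool_rot: [-3.136, 0.0, 1.471]
contact_force: [-0.0, 0.2, 1.1]
opening: 0.0643
grip_force: 0.0
```

Emit:
arm_command(fingers=[0.2,0.6,1,1,1,1,1], travel=[[0,0,0],[0,0,0],[0,0,0],[0,0,0],[0,0,0],[0,0,0],[0,0,0]], dr=[[0,0,0],[0,0,0],[0,0,0],[0,0,0],[0,0,0],[0,0,0],[0,0,0]])

```text
time: 6.87
tool_pos: [0.5622, 0.0243, 0.0596]
tool_rot: [3.141, 0.0, 1.47]
contact_force: [-1.7, 0.2, 0.0]
opening: 0.0219
grip_force: 12.3
```

Emit:
arm_command(fingers=[1,1,1,1,1,1,1,1], travel=[[0,0,-0.015],[0,0,-0.045],[0,0,-0.08],[0.01,-0.004,-0.11],[0.04,-0.018,-0.12],[0.075,-0.033,-0.12],[0.11,-0.048,-0.12],[0.145,-0.064,-0.12]], dr=[[0,0,0],[0,0,0],[0,0,0],[0,0,0],[0,0,0],[0,0,0],[0,0,0],[0,0,0]])

```text
time: 7.53
tool_pos: [0.5124, 0.1761, 0.1795]
tool_rot: [3.141, -0.0, 1.469]
contact_force: [1.1, 0.1, -1.4]
opening: 0.0219
grip_force: 25.0
```

Emit:
arm_command(fingers=[1,1,1,1,1,1,1,1], travel=[[0.03,-0.013,0],[0.06,-0.026,0],[0.08,-0.035,0.01],[0.086,-0.037,0.035],[0.086,-0.037,0.07],[0.086,-0.037,0.1],[0.086,-0.037,0.115],[0.086,-0.037,0.12]], dr=[[0,0,0],[0,0,0],[0,0,0],[0,0,0],[0,0,0],[0,0,0],[0,0,0],[0,0,0]])

```text
time: 8.2
tool_pos: [0.4828, 0.2636, 0.056]
tool_rot: [-3.136, 0.003, 1.47]
contact_force: [-0.3, 0.2, -1.2]
opening: 0.022
grip_force: 25.0
```

```bash
python3 go.py .485 .264 .0545 84.5
```

```text
t 8.2 travel [0.0006 0.0022 0.0015] dr [-0.31  0.16 -0.26] pos [0.4828 0.2636 0.056 ] yaw 84.24
```

Emit:
arm_command(fingers=[1,1,1,0.3,-0.2,-0.2,-0.2], travel=[[0,0,0.003],[0,0,0.005],[0,0,0.005],[0,0,0.005],[0,0,0.005],[0,0,0.005],[0,0,0.005]], dr=[[0,0,0],[0,0,0],[0,0,0],[0,0,0],[0,0,0],[0,0,0],[0,0,0]])

```text
time: 8.78
tool_pos: [0.4853, 0.2644, 0.0549]
tool_rot: [3.14, -0.001, 1.47]
contact_force: [0.9, -0.1, -1.0]
opening: 0.0443
grip_force: 0.0
```

Emit:
arm_command(fingers=[-0.2,-0.2,-0.2,-0.2,-0.2,-0.2,-0.2,-0.2], travel=[[0,0,-0.04],[0,0,-0.08],[-0.02,0.008,-0.11],[-0.055,0.02,-0.11],[-0.09,0.032,-0.11],[-0.125,0.045,-0.11],[-0.16,0.057,-0.11],[-0.195,0.07,-0.11]], dr=[[0,0,0],[0,0,0],[0,0,0],[0,0,0],[0,0,0],[0,0,0],[0,0,0],[0,0,0]])

```text
time: 9.45
tool_pos: [0.535, 0.0616, 0.1647]
tool_rot: [3.141, 0.0, 1.47]
contact_force: [0.5, -0.1, -0.9]
opening: 0.0551
grip_force: 0.0
```

```bash
python3 go.py .5565 -.0375 .0595 84.5
```

```text
t 9.45 travel [-0.0964  0.0312  0.1053] dr [ 0.05  0.   -0.25] pos [0.535  0.0616 0.1647] yaw 84.25
```

Emit:
arm_command(fingers=[-0.4,-0.4,-0.4,-0.4,-0.4,-0.4,-0.4,-0.4], travel=[[-0.035,0.011,0],[-0.07,0.022,0],[-0.0945,0.03,0.005],[-0.0945,0.0305,0.03],[-0.0945,0.0305,0.065],[-0.0945,0.0305,0.095],[-0.0945,0.0305,0.105],[-0.0945,0.0305,0.105]], dr=[[0,0,0],[0,0,0],[0,0,0],[0,0,0],[0,0,0],[0,0,0],[0,0,0],[0,0,0]])

```text
time: 10.12
tool_pos: [0.5541, -0.0336, 0.057]
tool_rot: [-3.136, -0.0, 1.47]
contact_force: [-0.6, 1.3, -0.6]
opening: 0.0644
grip_force: 0.0
```

Emit:
arm_command(fingers=[0.2,0.6,1,1,1,1,1,1], travel=[[0,0,0],[0,0,0],[0,0,0],[0,0,0],[0,0,0],[0,0,0],[0,0,0],[0,0,0]], dr=[[0,0,0],[0,0,0],[0,0,0],[0,0,0],[0,0,0],[0,0,0],[0,0,0],[0,0,0]])

```text
time: 10.78
tool_pos: [0.5558, -0.0339, 0.0596]
tool_rot: [3.141, 0.0, 1.47]
contact_force: [-1.8, 0.7, 2.6]
opening: 0.0218
grip_force: 25.0
```

Emit:
arm_command(fingers=[1,1,1,1,1,1,1,1], travel=[[0,0,-0.015],[0,0,-0.045],[0,0,-0.08],[0.01,-0.006,-0.11],[0.04,-0.025,-0.125],[0.07,-0.045,-0.125],[0.1,-0.064,-0.125],[0.13,-0.084,-0.125]], dr=[[0,0,0],[0,0,0],[0,0,0],[0,0,0],[0,0,0],[0,0,0],[0,0,0],[0,0,0]])

```text
time: 11.45
tool_pos: [0.4844, 0.105, 0.1844]
tool_rot: [3.141, -0.0, 1.469]
contact_force: [-0.0, 1.0, -1.5]
opening: 0.0221
grip_force: 25.0
```

Emit:
arm_command(fingers=[1,1,1,1,1,1,1,1], travel=[[0.03,-0.019,0],[0.06,-0.038,0],[0.09,-0.057,0],[0.12,-0.077,0],[0.14,-0.09,0.01],[0.15,-0.096,0.035],[0.151,-0.0967,0.065],[0.151,-0.0967,0.09]], dr=[[0,0,0],[0,0,0],[0,0,0],[0,0,0],[0,0,0],[0,0,0],[0,0,0],[0,0,0]])

```text
time: 12.12
tool_pos: [0.4032, 0.2648, 0.0929]
tool_rot: [3.142, 0.0, 1.472]
contact_force: [-1.0, -0.2, -2.3]
opening: 0.022
grip_force: 25.0
```

Emit:
arm_command(fingers=[1,1,1,1,0.3,-0.2,-0.2,-0.2], travel=[[0,0,0.02],[0,0,0.035],[0,0,0.04],[0,0,0.04],[0,0,0.04],[0,0,0.04],[0,0,0.04],[0,0,0.04]], dr=[[0,0,0],[0,0,0],[0,0,0],[0,0,0],[0,0,0],[0,0,0],[0,0,0],[0,0,0]])

```text
time: 12.78
tool_pos: [0.4045, 0.2639, 0.0545]
tool_rot: [3.141, -0.0, 1.47]
contact_force: [-0.4, 0.0, -0.1]
opening: 0.044
grip_force: 0.0
```

Emit:
arm_command(fingers=[-0.2,-0.2,-0.2,-0.2,-0.2,-0.2,-0.2,-0.2], travel=[[0,0,-0.04],[0,0,-0.08],[-0.02,0.018,-0.115],[-0.05,0.045,-0.12],[-0.08,0.07,-0.12],[-0.11,0.098,-0.12],[-0.14,0.125,-0.12],[-0.16,0.145,-0.12]], dr=[[0,0,0],[0,0,0],[0,0,0],[0,0,0],[0,0,0],[0,0,0],[0,0,0],[0,0,0]])

```text
time: 13.45
tool_pos: [0.5341, 0.0871, 0.1747]
tool_rot: [3.14, 0.001, 1.468]
contact_force: [0.4, -0.3, 0.1]
opening: 0.0551
grip_force: 0.0
```

```bash
python3 go.py .6155 .0135 .16 84.5; python3 - <<'E'
from cell import *
import cv2,pickle
c=read_camera("wrist"); pickle.dump(c,open("w2.pkl","wb"));t=read_camera("top"); pickle.dump(t,open("t2.pkl","wb")); cv2.imwrite("pics/t2.png",cv2.resize(t["color"][130:300,170:390],(770,595),interpolation=3))
E
```

```text
t 13.45 travel [-0.0649  0.0885  0.0149] dr [ 0.1   0.03 -0.37] pos [0.5341 0.0871 0.1747] yaw 84.13
```

View pics/t2.png

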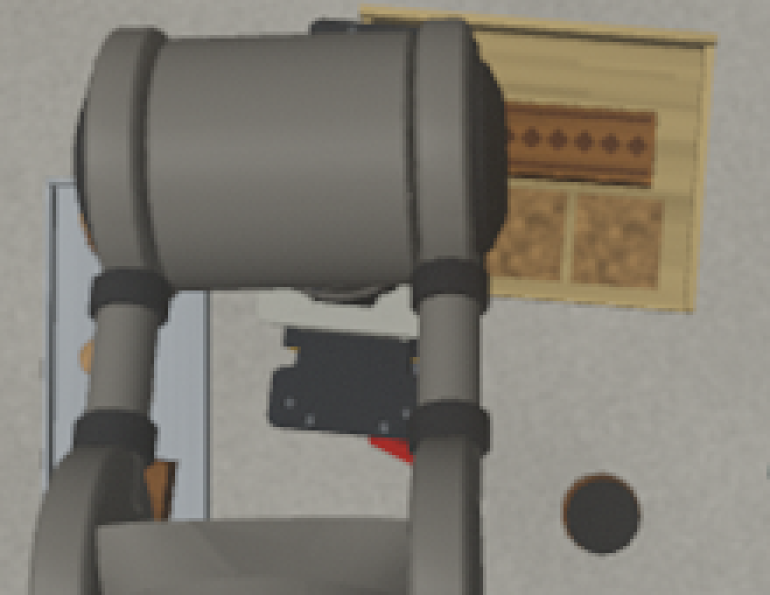

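Emit:
arm_command(fingers=[-0.5,-0.5,-0.5,-0.5,-0.5,-0.5], travel=[[-0.02,0.025,0.005],[-0.04,0.053,0.01],[-0.06,0.08,0.015],[-0.064,0.0875,0.015],[-0.064,0.0875,0.015],[-0.064,0.0875,0.015]], dr=[[0,0,0],[0,0,-0.3],[0,0,-0.3],[0,0,-0.3],[0,0,-0.3],[0,0,-0.3]])

```text
time: 14.05
tool_pos: [0.6122, 0.0185, 0.1589]
tool_rot: [-3.14, -0.0, 1.475]
contact_force: [0.3, 1.1, -0.9]
opening: 0.0685
grip_force: 0.0
```

```bash
python3 go.py .6155 .0135 .014 84.7; python3 - <<'E'
from cell import *
import cv2,pickle,numpy as np
c=read_camera("wrist"); pickle.dump(c,open("w2.pkl","wb"));t=read_camera("scene"); pickle.dump(t,open("s2.pkl","wb"))
cv2.imwrite("pics/w2.png",np.vstack([cv2.resize(c["color"][100:300,160:560],(600,300)),cv2.resize(t["color"][80:230,240:540],(600,300),interpolation=3)]))
E
```

```text
t 14.05 travel [-0.0047  0.004   0.1449] dr [-0.08 -0.03 -0.18] pos [0.6122 0.0185 0.1589] yaw 84.52
```

View pics/w2.png

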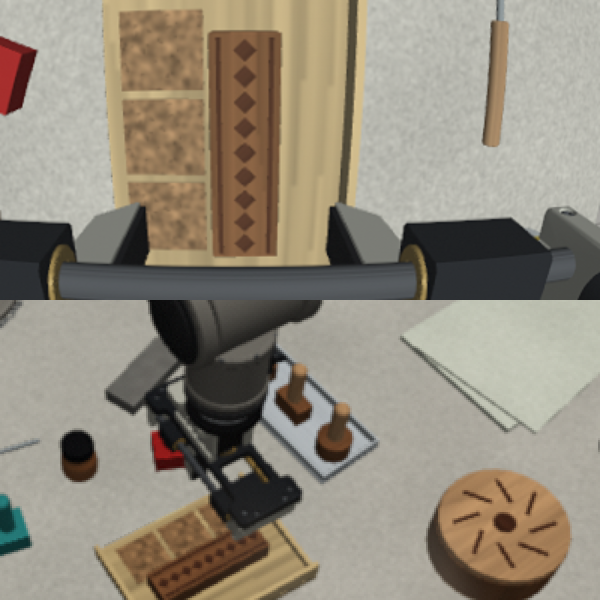

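The wrist crop shows the block with its end corners at about (299,121), (347,121), (345,270) and (301,270). In the scene crop the round and oblong stamps stand in the tray, with the square one partly hidden by the arm.

```bash
python3 - <<'E'
from h import *
c=pickle.load(open("w2.pkl","rb")); p=fplane(c,[(299,121),(347,121),(345,270),(301,270)],.038); print(np.round(p,4),rect(p))
E
```

```text
[[ 0.6025  0.0881  0.038 ]
 [ 0.645   0.0841  0.038 ]
 [ 0.6327 -0.064   0.038 ]
 [ 0.5878 -0.0596  0.038 ]] [617.5  12.1 148.6  45.2  84.4]
```

Emit:
arm_command(fingers=[-0.5,-0.5,-0.5,-0.5,-0.5,-0.5,-0.5,-0.5], travel=[[-0.004,0.003,0.02],[-0.004,0.003,0.05],[-0.004,0.003,0.08],[-0.004,0.003,0.095],[-0.004,0.003,0.1],[-0.004,0.003,0.1],[-0.004,0.003,0.1],[-0.004,0.003,0.1]], dr=[[0,0,0],[0,0,0],[0,0,0],[0,0,0],[0,0,0],[0,0,0],[0,0,0],[0,0,0]])

```text
time: 14.82
tool_pos: [0.6166, 0.0137, 0.0611]
tool_rot: [3.138, 0.0, 1.476]
contact_force: [-0.2, 0.1, -0.8]
opening: 0.069
grip_force: 0.0
```

```bash
python3 go.py .6165 .0130 .0145 84.6
```

```text
t 14.82 travel [-0.0007 -0.0002  0.0466] dr [ 0.18  0.   -0.04] pos [0.6166 0.0137 0.0611] yaw 84.56
```

Emit:
arm_command(fingers=[-0.5,-0.5,-0.5,-0.5,-0.5], travel=[[0,0,0.015],[0,0,0.03],[0,0,0.041],[0,0,0.045],[0,0,0.045]], dr=[[0,0,0],[0,0,0],[0,0,0],[0,0,0],[0,0,0]])

```text
time: 15.23
tool_pos: [0.6153, 0.0134, 0.0138]
tool_rot: [-3.141, 0.0, 1.475]
contact_force: [0.3, 1.2, 0.3]
opening: 0.0691
grip_force: 0.0
```

Emit:
arm_command(fingers=[-0.3,0,0.5,1,1,1,1,1], travel=[[0,0,0],[0,0,0],[0,0,0],[0,0,0],[0,0,0],[0,0,0],[0,0,0],[0,0,0]], dr=[[0,0,0],[0,0,0],[0,0,0],[0,0,0],[0,0,0],[0,0,0],[0,0,0],[0,0,0]])

```text
time: 15.9
tool_pos: [0.616, 0.0133, 0.0148]
tool_rot: [3.14, 0.0, 1.475]
contact_force: [-2.0, 0.1, 4.9]
opening: 0.044
grip_force: 25.0
```

Emit:
arm_command(fingers=[1,1,1,1,1,1,1,1], travel=[[0,0,-0.01],[0,0,-0.03],[0,0,-0.06],[0,0,-0.09],[0,0,-0.115],[-0.01,-0.003,-0.13],[-0.03,-0.008,-0.135],[-0.055,-0.014,-0.135]], dr=[[0,0,0],[0,0,0],[0,0,0],[0,0,0],[0,0,0],[0,0,2],[0,0,6],[0,0,12]])

```text
time: 16.57
tool_pos: [0.5971, -0.0395, 0.1514]
tool_rot: [3.138, -0.001, 1.265]
contact_force: [-0.2, -0.5, -2.0]
opening: 0.044
grip_force: 25.0
```

```bash
python3 go.py .527 -.296 .150 0
```

```text
t 16.57 travel [-0.2657  0.0104  0.0013] dr [ 0.14 -0.15 72.48] pos [ 0.5971 -0.0395  0.1514] yaw 72.48
```

Emit:
arm_command(fingers=[1,1,1,1,1,1,1,1], travel=[[-0.03,0.001,0],[-0.06,0.002,0],[-0.09,0.003,0],[-0.12,0.004,0],[-0.15,0.006,0],[-0.18,0.007,0],[-0.205,0.008,0],[-0.225,0.009,0]], dr=[[0,0,6.5],[0,0,13],[0,0,19.5],[0,0,26],[0,0,32.5],[0,0,39],[0,0,45],[0,0,51]])

```text
time: 17.23
tool_pos: [0.5363, -0.2593, 0.1492]
tool_rot: [-3.141, 0.001, 0.369]
contact_force: [-0.3, 0.1, -0.6]
opening: 0.0434
grip_force: 25.0
```

```bash
python3 go.py .527 -.296 .10 0
```

```text
t 17.23 travel [-0.0219  0.0309  0.0492] dr [-1.000e-02  5.000e-02  2.115e+01] pos [ 0.5363 -0.2593  0.1492] yaw 21.15
```

Emit:
arm_command(fingers=[1,1,1,1,1,1,1,1], travel=[[-0.006,0.008,0],[-0.013,0.018,0.01],[-0.019,0.027,0.02],[-0.0215,0.0305,0.035],[-0.0215,0.0305,0.049],[-0.0215,0.0305,0.049],[-0.0215,0.0305,0.049],[-0.0215,0.0305,0.049]], dr=[[0,0,6],[0,0,12],[0,0,17],[0,0,20.5],[0,0,20.5],[0,0,20.5],[0,0,20.5],[0,0,20.5]])

```text
time: 17.9
tool_pos: [0.529, -0.2936, 0.101]
tool_rot: [3.141, -0.001, 0.019]
contact_force: [-0.4, -1.2, -1.6]
opening: 0.0438
grip_force: 25.0
```

```bash
python3 go.py .527 -.296 .05 0;  python3 - <<'E'
from cell import *
import cv2,pickle,numpy as np
c=read_camera("wrist"); pickle.dump(c,open("w3.pkl","wb"));t=read_camera("top"); pickle.dump(t,open("t3.pkl","wb"))
cv2.imwrite("pics/w3.png",np.hstack([cv2.resize(c["color"][60:300,200:500],(480,384),interpolation=3),cv2.resize(t["color"][150:280,410:520],(310,384),interpolation=3)]))
E
```

```text
t 17.9 travel [-0.0021  0.0023  0.051 ] dr [ 0.02 -0.03  1.06] pos [ 0.529  -0.2936  0.101 ] yaw 1.06
```

View pics/w3.png

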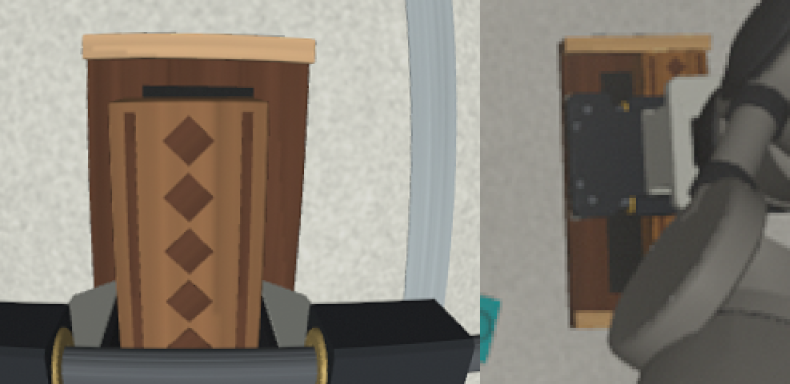

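The wrist crop shows the held block in line with the board, with its end just short of the pad's far end at full-image (325,117). The far batten is at v of about 85.

Emit:
arm_command(fingers=[1,1,1,1,1,1,1], travel=[[-0.002,0.002,0.01],[-0.002,0.002,0.03],[-0.002,0.002,0.05],[-0.002,0.002,0.06],[-0.002,0.002,0.06],[-0.002,0.002,0.06],[-0.002,0.002,0.06]], dr=[[0,0,0.8],[0,0,0.8],[0,0,0.8],[0,0,0.8],[0,0,0.8],[0,0,0.8],[0,0,0.8]])

```text
time: 18.58
tool_pos: [0.5274, -0.2962, 0.0412]
tool_rot: [3.14, -0.001, 0.004]
contact_force: [0.6, -1.3, -1.7]
opening: 0.0437
grip_force: 25.0
```

```bash
python3 go.py .5275 -.296 .0213 0.3
```

```text
t 18.58 travel [ 0.0001 -0.0002  0.0199] dr [ 0.07 -0.08 -0.08] pos [ 0.5274 -0.2962  0.0412] yaw 0.22
```

Emit:
arm_command(fingers=[1,1,1,1,0.3,-0.3,-0.5,-0.5], travel=[[0,0,0.008],[0,0,0.016],[0,0,0.0195],[0,0,0.0195],[0,0,0.0195],[0,0,0.0195],[0,0,0.0195],[0,0,0.0195]], dr=[[0,0,0],[0,0,0],[0,0,0],[0,0,0],[0,0,0],[0,0,0],[0,0,0],[0,0,0]])

```text
time: 19.25
tool_pos: [0.5268, -0.2958, 0.0208]
tool_rot: [3.141, -0.0, 0.004]
contact_force: [0.2, -0.5, 0.3]
opening: 0.0594
grip_force: 0.0
```

Emit:
arm_command(fingers=[-0.5,-0.5,-0.5,-0.5,-0.5,-0.5,-0.5,-0.5], travel=[[0,0,0],[0,0,-0.01],[0,0,-0.04],[0,0,-0.08],[0,0,-0.12],[0,-0.02,-0.15],[0,-0.06,-0.16],[0,-0.1,-0.16]], dr=[[0,0,0],[0,0,0],[0,0,0],[0,0,0],[0,0,-1],[0,0,-7],[0,0,-14],[0,0,-21]])

```text
time: 19.92
tool_pos: [0.5277, -0.1964, 0.1853]
tool_rot: [3.135, -0.005, 0.374]
contact_force: [1.9, 0.0, -0.6]
opening: 0.0688
grip_force: 0.0
```

```bash
python3 go.py .405 .264 .18 84.3;  python3 - <<'E'
from cell import *
from h import *
t=read_camera("top"); pickle.dump(t,open("t3.pkl","wb")); im=t["color"]
cv2.imwrite("pics/t3.png",cv2.resize(im[140:300,180:500],(800,400),interpolation=3))
E
```

```text
t 19.92 travel [ 0.0538 -0.4735  0.0026] dr [  0.5   -0.08 -62.89] pos [ 0.5277 -0.1964  0.1853] yaw 21.41
```

View pics/t3.png

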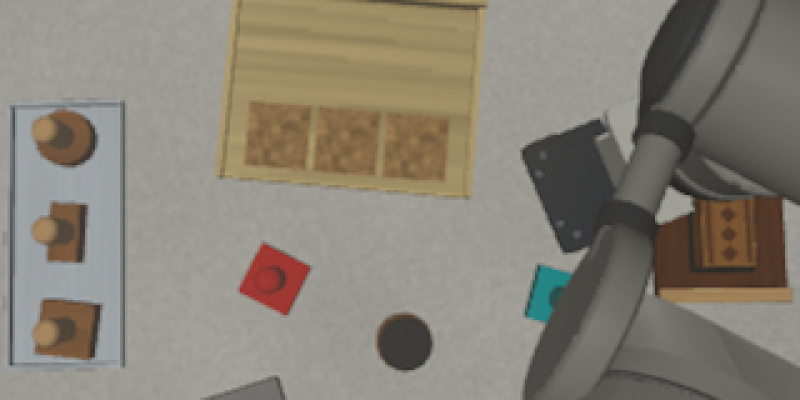

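All three stamps stand upright in the tray, the cork squares are free, and the block lies on the board pad with its visible end centred. Next I bring back the stamps.

Emit:
arm_command(fingers=[-0.3,-0.3,-0.3,-0.3,-0.3,-0.3,-0.3,-0.3], travel=[[0.004,-0.036,0],[0.008,-0.072,0],[0.012,-0.108,0],[0.016,-0.144,0],[0.02,-0.18,0],[0.025,-0.216,0],[0.029,-0.252,0],[0.033,-0.288,0]], dr=[[0,0,-6],[0,0,-12],[0,0,-18],[0,0,-24],[0,0,-30],[0,0,-36],[0,0,-42],[0,0,-48]])

```text
time: 20.63
tool_pos: [0.4521, 0.0862, 0.1814]
tool_rot: [3.141, -0.0, 1.213]
contact_force: [1.0, 0.4, -0.3]
opening: 0.0601
grip_force: 0.0
```

```bash
python3 go.py .4045 .2635 .16 84.2
```

```text
t 20.63 travel [ 0.1494 -0.1068  0.0214] dr [ 5.000e-02 -1.000e-02 -1.472e+01] pos [0.4521 0.0862 0.1814] yaw 69.48
```

Emit:
arm_command(fingers=[-0.3,-0.3,-0.3,-0.3,-0.3,-0.3,-0.3], travel=[[0.03,-0.021,0.005],[0.06,-0.042,0.01],[0.09,-0.063,0.02],[0.12,-0.084,0.02],[0.148,-0.106,0.02],[0.148,-0.106,0.02],[0.148,-0.106,0.02]], dr=[[0,0,-5],[0,0,-10],[0,0,-14.5],[0,0,-14.5],[0,0,-14.5],[0,0,-14.5],[0,0,-14.5]])

```text
time: 21.22
tool_pos: [0.4055, 0.262, 0.1611]
tool_rot: [3.141, 0.0, 1.465]
contact_force: [0.5, -0.8, 0.3]
opening: 0.0593
grip_force: 0.0
```

```bash
python3 go.py .4045 .2638 .0545 84.2
```

```text
t 21.22 travel [ 0.0017 -0.0013  0.1066] dr [ 0.02  0.01 -0.27] pos [0.4055 0.262  0.1611] yaw 83.93
```

Emit:
arm_command(fingers=[-0.3,-0.3,-0.3,-0.3,-0.3,-0.3], travel=[[0.0015,-0.001,0.025],[0.0015,-0.001,0.06],[0.0015,-0.001,0.09],[0.0015,-0.001,0.106],[0.0015,-0.001,0.106],[0.0015,-0.001,0.106]], dr=[[0,0,0],[0,0,0],[0,0,0],[0,0,0],[0,0,0],[0,0,0]])

```text
time: 21.72
tool_pos: [0.4058, 0.2611, 0.0547]
tool_rot: [-3.141, 0.001, 1.46]
contact_force: [0.2, 0.5, 0.5]
opening: 0.0598
grip_force: 0.0
```

Emit:
arm_command(fingers=[0.2,0.6,1,1,1,1,1], travel=[[0,0,0],[0,0,0],[0,0,0],[0,0,0],[0,0,0],[0,0,0],[0,0,0]], dr=[[0,0,0],[0,0,0],[0,0,0],[0,0,0],[0,0,0],[0,0,0],[0,0,0]])

```text
time: 22.3
tool_pos: [0.4053, 0.2624, 0.0548]
tool_rot: [3.142, 0.0, 1.461]
contact_force: [0.4, 0.4, 1.2]
opening: 0.0216
grip_force: 25.0
```

```bash
python3 go.py .5558 -.0339 .18 84.2
```

```text
t 22.3 travel [-0.2781  0.182  -0.1252] dr [ 0.    0.   -0.46] pos [0.4053 0.2624 0.0548] yaw 83.74
```

Emit:
arm_command(fingers=[1,1,1,1,1,1,1,1], travel=[[0,0,-0.015],[0,0,-0.045],[0,0,-0.08],[-0.01,0.006,-0.11],[-0.04,0.026,-0.125],[-0.07,0.046,-0.125],[-0.1,0.065,-0.125],[-0.13,0.085,-0.125]], dr=[[0,0,0],[0,0,0],[0,0,0],[0,0,0],[0,0,0],[0,0,0],[0,0,0],[0,0,0]])

```text
time: 22.97
tool_pos: [0.4759, 0.1225, 0.1801]
tool_rot: [3.141, -0.0, 1.462]
contact_force: [0.3, 0.7, -0.7]
opening: 0.0217
grip_force: 25.0
```

Emit:
arm_command(fingers=[1,1,1,1,1,1,1,1], travel=[[-0.03,0.02,0],[-0.06,0.039,0],[-0.09,0.059,0],[-0.12,0.078,0],[-0.14,0.091,0.01],[-0.149,0.0965,0.035],[-0.1495,0.097,0.065],[-0.1495,0.097,0.09]], dr=[[0,0,0],[0,0,-0.4],[0,0,-0.4],[0,0,-0.4],[0,0,-0.4],[0,0,-0.4],[0,0,-0.4],[0,0,-0.4]])

```text
time: 23.63
tool_pos: [0.5555, -0.0365, 0.0879]
tool_rot: [-3.141, 0.0, 1.467]
contact_force: [-0.4, 0.1, -1.8]
opening: 0.0221
grip_force: 25.0
```

Emit:
arm_command(fingers=[1,1,1], travel=[[0,0,0.01],[0,0,0.015],[0,0,0.015]], dr=[[0,0,0],[0,0,0],[0,0,0]])

```text
time: 23.88
tool_pos: [0.5554, -0.0352, 0.0742]
tool_rot: [-3.14, -0.0, 1.469]
contact_force: [0.1, 0.9, -1.4]
opening: 0.0218
grip_force: 25.0
```

```bash
python3 go.py .5558 -.0353 .0612 84.2
```

```text
t 23.88 travel [-0.0001  0.0004  0.013 ] dr [-0.08 -0.   -0.05] pos [ 0.5554 -0.0352  0.0742] yaw 84.15
```

Emit:
arm_command(fingers=[1,1,1,1,0.3,-0.2,-0.2,-0.2], travel=[[0,0,0.006],[0,0,0.011],[0,0,0.0138],[0,0,0.0138],[0,0,0.0138],[0,0,0.0138],[0,0,0.0138],[0,0,0.0138]], dr=[[0,0,0],[0,0,0],[0,0,0],[0,0,0],[0,0,0],[0,0,0],[0,0,0],[0,0,0]])

```text
time: 24.55
tool_pos: [0.556, -0.0355, 0.0613]
tool_rot: [3.141, 0.0, 1.468]
contact_force: [-0.1, 0.2, 0.3]
opening: 0.0442
grip_force: 0.0
```

Emit:
arm_command(fingers=[-0.2,-0.2,-0.2,-0.3,-0.3,-0.3,-0.3,-0.3], travel=[[0,0,-0.035],[0,0,-0.07],[0.02,-0.007,-0.1],[0.057,-0.02,-0.11],[0.095,-0.033,-0.11],[0.133,-0.046,-0.11],[0.17,-0.058,-0.11],[0.208,-0.071,-0.11]], dr=[[0,0,0],[0,0,0],[0,0,0],[0,0,0],[0,0,0],[0,0,0],[0,0,0],[0,0,0]])

```text
time: 25.22
tool_pos: [0.5059, 0.1803, 0.1714]
tool_rot: [3.141, -0.0, 1.468]
contact_force: [1.9, 0.7, 0.5]
opening: 0.0596
grip_force: 0.0
```

Emit:
arm_command(fingers=[-0.3,-0.3,-0.3,-0.3,-0.3], travel=[[0.035,-0.012,0],[0.07,-0.024,0],[0.083,-0.029,0],[0.083,-0.029,0],[0.083,-0.029,0]], dr=[[0,0,0],[0,0,0],[0,0,0],[0,0,0],[0,0,0]])

```text
time: 25.63
tool_pos: [0.4857, 0.2647, 0.1709]
tool_rot: [3.141, 0.0, 1.47]
contact_force: [0.4, -0.3, 0.4]
opening: 0.0595
grip_force: 0.0
```

```bash
python3 go.py .4853 .2644 .0545 84.2
```

```text
t 25.63 travel [-0.0003 -0.0004  0.1164] dr [0.01 0.02 0.05] pos [0.4857 0.2647 0.1709] yaw 84.25
```

Emit:
arm_command(fingers=[-0.3,-0.3,-0.3,-0.3,-0.3,-0.3], travel=[[0,0,0.03],[0,0,0.065],[0,0,0.095],[0,0,0.116],[0,0,0.116],[0,0,0.116]], dr=[[0,0,0],[0,0,0],[0,0,0],[0,0,0],[0,0,0],[0,0,0]])

```text
time: 26.13
tool_pos: [0.4861, 0.2629, 0.0545]
tool_rot: [-3.14, 0.001, 1.467]
contact_force: [1.0, 0.2, 1.1]
opening: 0.0595
grip_force: 0.0
```

Emit:
arm_command(fingers=[0.2,0.6,1,1,1,1,1], travel=[[0,0,0],[0,0,0],[0,0,0],[0,0,0],[0,0,0],[0,0,0],[0,0,0]], dr=[[0,0,0],[0,0,0],[0,0,0],[0,0,0],[0,0,0],[0,0,0],[0,0,0]])

```text
time: 26.72
tool_pos: [0.486, 0.2644, 0.0551]
tool_rot: [3.141, -0.0, 1.468]
contact_force: [-0.9, 0.7, 2.8]
opening: 0.0219
grip_force: 25.0
```

```bash
python3 go.py .5622 .0243 .18 84.2
```

```text
t 26.72 travel [-0.231   0.1004 -0.1249] dr [ 0.01 -0.   -0.07] pos [0.486  0.2644 0.0551] yaw 84.13
```

Emit:
arm_command(fingers=[1,1,1,1,1,1,1,1], travel=[[0,0,-0.015],[0,0,-0.045],[0,0,-0.08],[-0.01,0.004,-0.11],[-0.04,0.017,-0.125],[-0.075,0.033,-0.125],[-0.11,0.048,-0.125],[-0.145,0.063,-0.125]], dr=[[0,0,0],[0,0,0],[0,0,0],[0,0,0],[0,0,0],[0,0,0],[0,0,0],[0,0,0]])

```text
time: 27.38
tool_pos: [0.534, 0.1123, 0.1803]
tool_rot: [3.141, 0.0, 1.469]
contact_force: [0.7, 0.2, -1.4]
opening: 0.0222
grip_force: 25.0
```

Emit:
arm_command(fingers=[1,1,1,1,1,1,1,1], travel=[[-0.03,0.013,0],[-0.06,0.026,0],[-0.08,0.035,0],[-0.086,0.0374,0.02],[-0.086,0.0374,0.05],[-0.086,0.0374,0.08],[-0.086,0.0374,0.1],[-0.086,0.0374,0.105]], dr=[[0,0,0],[0,0,0],[0,0,0],[0,0,0],[0,0,0],[0,0,0],[0,0,0],[0,0,0]])

```text
time: 28.05
tool_pos: [0.5597, 0.0243, 0.0711]
tool_rot: [-3.134, 0.0, 1.468]
contact_force: [0.4, 0.6, -1.2]
opening: 0.0222
grip_force: 25.0
```

Emit:
arm_command(fingers=[1,1], travel=[[0,0,0],[0,0,0]], dr=[[0,0,0],[0,0,0]])

```text
time: 28.22
tool_pos: [0.5629, 0.0243, 0.0757]
tool_rot: [3.141, 0.0, 1.468]
contact_force: [0.6, -0.2, -0.7]
opening: 0.0219
grip_force: 25.0
```

```bash
python3 go.py .5622 .0243 .0615 84.2
```

```text
t 28.22 travel [-0.     -0.0007  0.0142] dr [ 0.06  0.   -0.06] pos [0.5629 0.0243 0.0757] yaw 84.14
```

Emit:
arm_command(fingers=[1,1,1,1,0.3,-0.2,-0.2,-0.2], travel=[[0,0,0.006],[0,0,0.011],[0,0,0.0138],[0,0,0.0138],[0,0,0.0138],[0,0,0.0138],[0,0,0.0138],[0,0,0.0138]], dr=[[0,0,0],[0,0,0],[0,0,0],[0,0,0],[0,0,0],[0,0,0],[0,0,0],[0,0,0]])

```text
time: 28.88
tool_pos: [0.5624, 0.0242, 0.0613]
tool_rot: [3.141, 0.0, 1.468]
contact_force: [0.4, 0.2, 0.3]
opening: 0.0439
grip_force: 0.0
```

Emit:
arm_command(fingers=[-0.2,-0.2,-0.2,-0.3,-0.3,-0.3,-0.3,-0.3], travel=[[0,0,-0.035],[0,0,-0.07],[0.02,-0.002,-0.1],[0.055,-0.005,-0.11],[0.09,-0.008,-0.11],[0.125,-0.011,-0.11],[0.16,-0.014,-0.11],[0.195,-0.017,-0.11]], dr=[[0,0,0],[0,0,0],[0,0,0],[0,0,0],[0,0,0],[0,0,0],[0,0,0],[0,0,0]])

```text
time: 29.55
tool_pos: [0.5651, 0.2216, 0.1714]
tool_rot: [3.141, -0.0, 1.468]
contact_force: [1.4, -0.1, 0.2]
opening: 0.0598
grip_force: 0.0
```

Emit:
arm_command(fingers=[-0.3,-0.3,-0.3,-0.3,-0.3], travel=[[0.03,-0.003,0],[0.042,-0.0035,0],[0.042,-0.0035,0],[0.042,-0.0035,0],[0.042,-0.0035,0]], dr=[[0,0,0],[0,0,0],[0,0,0],[0,0,0],[0,0,0]])

```text
time: 29.97
tool_pos: [0.5662, 0.2607, 0.171]
tool_rot: [-3.141, 0.001, 1.467]
contact_force: [-0.1, -0.0, 0.7]
opening: 0.0596
grip_force: 0.0
```

```bash
python3 go.py .5658 .2621 .0548 84.2
```

```text
t 29.97 travel [ 0.0015 -0.0005  0.1162] dr [-0.01  0.05 -0.13] pos [0.5662 0.2607 0.171 ] yaw 84.07
```

Emit:
arm_command(fingers=[-0.3,-0.3,-0.3,-0.3,-0.3,-0.3], travel=[[0,0,0.03],[0.001,0,0.065],[0.001,0,0.095],[0.001,0,0.116],[0.001,0,0.116],[0.001,0,0.116]], dr=[[0,0,0],[0,0,0],[0,0,0],[0,0,0],[0,0,0],[0,0,0]])

```text
time: 30.47
tool_pos: [0.5661, 0.2614, 0.0547]
tool_rot: [-3.14, 0.001, 1.466]
contact_force: [0.3, 0.7, 0.7]
opening: 0.0594
grip_force: 0.0
```

Emit:
arm_command(fingers=[0.2,0.6,1,1,1,1,1], travel=[[0,0,0],[0,0,0],[0,0,0],[0,0,0],[0,0,0],[0,0,0],[0,0,0]], dr=[[0,0,0],[0,0,0],[0,0,0],[0,0,0],[0,0,0],[0,0,0],[0,0,0]])

```text
time: 31.05
tool_pos: [0.5663, 0.2632, 0.0554]
tool_rot: [3.141, -0.0, 1.468]
contact_force: [-1.0, 0.8, 2.5]
opening: 0.0216
grip_force: 25.0
```

```bash
python3 go.py .5682 .080 .18 84.2
```

```text
t 31.05 travel [-0.1821  0.0207 -0.1246] dr [ 0.02 -0.01 -0.06] pos [0.5663 0.2632 0.0554] yaw 84.14
```

Emit:
arm_command(fingers=[1,1,1,1,1,1,1,1], travel=[[0,0,-0.015],[0,0,-0.045],[0,0,-0.08],[-0.01,0.001,-0.11],[-0.04,0.005,-0.125],[-0.075,0.009,-0.125],[-0.11,0.013,-0.125],[-0.145,0.017,-0.125]], dr=[[0,0,0],[0,0,0],[0,0,0],[0,0,0],[0,0,0],[0,0,0],[0,0,0],[0,0,0]])

```text
time: 31.72
tool_pos: [0.568, 0.116, 0.1804]
tool_rot: [3.141, 0.0, 1.469]
contact_force: [1.1, 0.0, -0.7]
opening: 0.0216
grip_force: 25.0
```

Emit:
arm_command(fingers=[1,1,1,1,1,1,1,1], travel=[[-0.025,0.003,0],[-0.036,0.0037,0.015],[-0.036,0.0037,0.045],[-0.036,0.0037,0.075],[-0.036,0.0037,0.095],[-0.036,0.0037,0.105],[-0.036,0.0037,0.105],[-0.036,0.0037,0.105]], dr=[[0,0,0],[0,0,0],[0,0,0],[0,0,0],[0,0,0],[0,0,0],[0,0,0],[0,0,0]])

```text
time: 32.38
tool_pos: [0.5685, 0.081, 0.0754]
tool_rot: [-3.142, 0.0, 1.468]
contact_force: [1.2, -0.7, -0.4]
opening: 0.0218
grip_force: 25.0
```

```bash
python3 go.py .5682 .0811 .0617 84.2
```

```text
t 32.38 travel [ 0.0001 -0.0003  0.0137] dr [-0.    0.   -0.06] pos [0.5685 0.081  0.0754] yaw 84.14
```

Emit:
arm_command(fingers=[1,1,1,1,0.3,-0.2,-0.2,-0.2], travel=[[0,0,0.006],[0,0,0.011],[0,0,0.0135],[0,0,0.0135],[0,0,0.0135],[0,0,0.0135],[0,0,0.0135],[0,0,0.0135]], dr=[[0,0,0],[0,0,0],[0,0,0],[0,0,0],[0,0,0],[0,0,0],[0,0,0],[0,0,0]])

```text
time: 33.05
tool_pos: [0.5685, 0.0809, 0.0619]
tool_rot: [3.141, 0.0, 1.468]
contact_force: [-0.2, -0.9, -0.2]
opening: 0.0437
grip_force: 0.0
```

Emit:
arm_command(fingers=[-0.2,-0.2,-0.2,-0.2,-0.2,-0.2,-0.2,-0.2], travel=[[0,0,-0.03],[0,0,-0.065],[0,0,-0.1],[0.025,-0.015,-0.13],[0.05,-0.03,-0.14],[0.08,-0.05,-0.15],[0.11,-0.07,-0.15],[0.14,-0.09,-0.15]], dr=[[0,0,0],[0,0,0],[0,0,0],[0,0,0],[0,0,0],[0,0,0],[0,0,0],[0,0,0]])

```text
time: 33.72
tool_pos: [0.4926, 0.2306, 0.2128]
tool_rot: [3.139, -0.001, 1.468]
contact_force: [0.8, 0.7, -0.6]
opening: 0.055
grip_force: 0.0
```

Emit:
arm_command(fingers=[-0.2,-0.2,-0.2,-0.2,-0.2], travel=[[0.03,-0.015,0],[0.06,-0.03,0],[0.08,-0.04,0],[0.08,-0.04,0],[0.08,-0.04,0]], dr=[[0,0,0],[0,0,0],[0,0,0],[0,0,0],[0,0,0]])

```text
time: 34.13
tool_pos: [0.4609, 0.314, 0.2116]
tool_rot: [3.141, 0.0, 1.471]
contact_force: [-1.1, 0.3, -0.7]
opening: 0.0551
grip_force: 0.0
```

```bash
python3 - <<'E'
from cell import *
from h import *
c=read_camera("top"); im=c["color"]; cv2.imwrite("pics/t4.png",cv2.resize(im[90:300,250:520],(770,599),interpolation=3))
P=cloud(c); X,Y,Z=P[...,0],P[...,1],P[...,2]; V=im.max(2)
px=lambda m:np.argwhere(m)[:,::-1]
n,l,st,ct=cv2.connectedComponentsWithStats(((X>.52)&(X<.6)&(Y>-.08)&(Y<.12)&(Z>.09)&(Z<.11)).astype(np.uint8))
for i in range(1,n):
    if st[i,4]>15: p=plane(c,px(l==i),.1); print("handle",np.round(p.mean(0),4),st[i,4])
m=(X>.43)&(X<.62)&(Y>-.35)&(Y<-.24)&(Z>.034)&(Z<.06)
n,l,st,ct=cv2.connectedComponentsWithStats(m.astype(np.uint8)); i=1+np.argmax(st[1:,4]); print("block",rect(plane(c,px(l==i),.044)),st[i,4])
s=observe(); print(s["time"],s["contact_force"],s["tool_pos"])
E
```

```text
handle [0.5684 0.08   0.1   ] 98
handle [0.5621 0.0208 0.1   ] 101
handle [ 0.5553 -0.0386  0.1   ] 101
block [ 5.267e+02 -2.923e+02  1.500e+02  4.720e+01  2.000e-01] 1632
34.1833 [ 0.12779037 -0.77171453  0.27808435] [0.46141141 0.31299581 0.21157145]
```

View pics/t4.png

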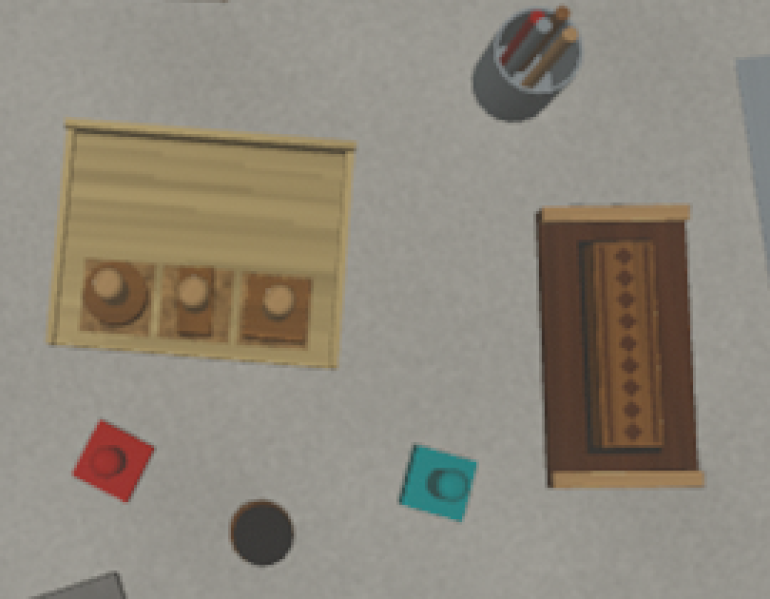

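The stamps stand on their own cork squares, within 1 mm of where they started. The block lies centred on the pad, within about 4 mm, carved face up, and the jar and cup look undisturbed.

```bash
python3 -c "
from cell import *
print(hand_in())"
```

```text
the job is handed in; nothing more can be done
None
```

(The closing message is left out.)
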